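# Turn the candle display to the front

## Robot

A 7-joint arm with a two-finger parallel gripper is mounted at the origin on the work surface. World frame = base frame: x ahead of the robot, y to its left, z up, the work surface at z = 0. Lengths are in m, angles in degrees, forces in N, time in s.
With the tool pointing down it reaches from about 0.425 to 0.925 m from the base axis. Payload 6.8 kg.
Tool frame: the origin (TCP) lies on the centre line of the jaws, within the pads' length; the fingertips stand r.nose_length ahead of it and the grasp point (between the pads) lies 8 mm behind it (r.nose_length is the distance from the TCP to the fingertips, in m); z points along the fingers, y is the line along which they close (so a half turn about z gives the same grasp; the last joint's range is limited). The gripper opens to 85 mm and grips with 20 to 120 N. Pads are 22 mm wide; open, the fingers measure 114 mm over their backs; the gripper's body (76 mm by 85 mm) begins 54 mm behind the grasp point. The pads swing forward as they close: fully open they stand 13 mm farther back than shut.
Start: joints at [58.321, 27.33, 1.283, 89.118, -0.659, 63.558, -4.761], TCP at [0.29, -0.609, 0.242] pointing down, gripper open.
Joint ranges: [-169.35, 169.35], [-19.33, 120.38], [-80.79, 83.38], [13.8, 139.57], [-78.32, 258.32], [9.67, 109.79], [-169.56, 169.56]. Speed limits (degrees/s): [136.94, 136.94, 180, 180, 180, 180, 180].

## Interface

Orientations are given as [roll, pitch, yaw] about the fixed x, y, z axes, in that order (R = Rz(yaw) Ry(pitch) Rx(roll)).
In Python, from workcell import sensors, eyes, workorder, r gives the robot as it stands.
- The arm moves only by the shell command python3 -m creep 'ROWS' [OPENING] [FORCE]. ROWS is JSON, a list of rows, each an object with "delta_pos": the shift along the world's x, y, z in m, a list of three; "yaw": the turn about the world's z in degrees. A call has 1 to 5 rows; each row shifts and turns the commanded pose from where the row before left it; what a row does not reach is not made up. A row lasts 1/8 s, in which the tool goes at most 62.5 mm and 10.7 degrees, less where a joint would pass 70% of its speed; a pose out of reach is approached as far as the arm can. A call with a gripper value outside its range is refused whole. OPENING is the closure in counts, from 0 (fully open) to 255 (shut), set as the call begins (- or left out, the last holds). The fingers move at their own pace and stop on an object; FORCE is the grip in N (left out, the last holds). Time passes only in rows, so rows that do not move let the fingers close. It gives the time, the measured TCP pose, the force, the opening and the grip force at its end, in the units of the state.
- sensors.read_state(): the state, without advancing time (a new reading comes with each control period).
- eyes.read_camera(name): name is "scene" or "top"; returns a dict with "color" (400x640x3 uint8, red, green, blue), "depth" (400x640 float32, m along the optical axis (not along the pixel's ray), 0 where there is no reading), "camera_matrix" (3x3 intrinsics, pixels), "R" (3x3) and "t" (3): a world point X has camera coordinates R X + t. Camera axes: x right, y down, z forward; pixel columns grow to the right and rows downward; lengths in m; the calibration is good to about 2 mm. A picture is of the moment at which its call begins.
- workorder.hand_in(): hands the job in; it is judged then, once.
The state is a dict: "clock": time; "joint_pos": joint angles; "joint_velocities": joint speeds; "joint_efforts": joint torques, N m; "position": TCP position; "ee_rot": TCP orientation; "wrist_force": force on the tool from outside, world axes, zero at the start; "moment": the same for the moment, N m; "grip_width": finger opening in m; "grip_force": force on a finger pad.
Only numpy, scipy, OpenCV 4.12 (cv2) and the standard library are available. Lean on these libraries where they do the work, as an engineer would, in place of code of your own. Each camera call takes 0.05 s, during which the arm holds its last target. There are 200 camera calls.

## Task

The price ticket in front of the rotating candle stand belongs to the candle with the yellow heart, but that candle has been turned away from the shoppers. Push the turntable's rim round gently with your fingertips until the yellow-heart candle stands at the front, centred behind its ticket, then take your hand away; do not touch or lift any of the candles, which ride along standing in their places, and leave the other articles on the table where they are.

Things in the scene. Friction and masses are not known exactly. Their poses are not given: they have to be found in the camera images.
- turntable: Round turntable: gold disc with a white marble inlay, 146 mm radius, 44 to 60 mm above the table, edged with ten gold half-round lobes (outermost radius 172 mm, tops at 59 mm). Origin on the axis of rotation at its underside, z up, x and y turn with it (a lobe lies on +x). It turns freely either way on a lightly dragging bearing (about 1 N at the rim) and stops almost at once when left.
- notch (a point): On the rim, in the middle of one of the ten notches between lobes, 160 mm from the axis, 52 mm above the table. Notches lie every 36 degrees, open outward, up and down: 24 mm wide at 140 mm from the axis, 50 mm at 160 mm. Lobes: radius 32 mm, centred 140 mm from the axis, 18 degrees either side of each notch. Shut fingertips reaching down into a notch can push a lobe round.
- stand: The stand's fixed brass foot (105 mm radius, 10 mm high at its edge), which carries the turntable and never moves: origin on the table under the axis of rotation, z up, +x the front, facing the shoppers (away from the robot, within 30 degrees). On +x, 213 mm from the axis, stands the price ticket with a yellow heart, 70 mm wide, top 60 mm high, its holder joined to the foot by a flat arm 6 mm high.
- candle_yellow: black tumbler candle with a yellow heart on its paper label and on its paper lid disc: 64 mm diameter, 74 mm high, 0.2 to 0.4 kg, standing loose on the turntable, its centre 66 mm from the turntable's axis. Origin: centre of its underside; z up, its label looks along its own +x, which points outward from the axis (within 3 degrees).
- candle_pink_a: black tumbler candle with a pink heart on its paper label and on its paper lid disc: 64 mm diameter, 74 mm high, 0.2 to 0.4 kg, standing loose on the turntable, a quarter turn counter-clockwise (seen from above) from the yellow one, its centre 66 mm from the turntable's axis. Origin: centre of its underside; z up, its label looks along its own +x, which points outward from the axis (within 3 degrees).
- candle_pink_b: black tumbler candle with a pink heart on its paper label and on its paper lid disc: 64 mm diameter, 74 mm high, 0.2 to 0.4 kg, standing loose on the turntable, opposite the yellow one, its centre 66 mm from the turntable's axis. Origin: centre of its underside; z up, its label looks along its own +x, which points outward from the axis (within 3 degrees).
- candle_pink_c: black tumbler candle with a pink heart on its paper label and on its paper lid disc: 64 mm diameter, 74 mm high, 0.2 to 0.4 kg, standing loose on the turntable, a quarter turn clockwise from the yellow one, its centre 66 mm from the turntable's axis. Origin: centre of its underside; z up, its label looks along its own +x, which points outward from the axis (within 3 degrees).
- diffuser: bystander: amber glass cube bottle (75 x 75 x 70 mm, black collar and thin reeds to 175 mm), loose on the table to the left of the stand. Origin: centre of its underside.
- carton: bystander: white carton with a gold band, 90 x 90 x 117 mm, loose on the table to the left of the stand. Origin: centre of its underside.
- gift_box: bystander: pink gift box with red ribbon, 120 x 90 x 60 mm (bow to 77 mm), loose on the table to the right of the stand. Origin: centre of its underside.
- soap_bowl: bystander: white bowl of wrapped soaps, 184 mm across the rim, 75 mm high (soaps to about 95 mm), loose on the table to the right of the stand. Origin: centre of its underside.
Not all that is in view belongs to the job. Leave any green or purple look-alike of the candle_pink_b alone.

How it is judged (in metres and radians):
On the way:
1. the fingertips push the turntable and it turns (contact force between the fingers and turntable above 0.2 N and angular speed of turntable above 0.03 rad/s), for 0.03 s.
At the end, for the whole second after the job is handed in: The yellow-heart candle stands on the ticket side, its centre within 10 mm of the line from the axis to the ticket (about 9 degrees); the turntable is at rest; all candles stand upright on it, 56 to 76 mm from its axis; other articles are within 15 mm of where they stood (y of candle_yellow in the frame of stand between -0.01 and 0.01 m and x of candle_yellow in the frame of stand above 0.05 m and linear speed of candle_yellow below 0.02 m/s and angular speed of turntable below 0.05 rad/s and angle between each of candle_yellow, candle_pink_a, candle_pink_b, candle_pink_c's own z axis and vertical below 0.1 rad and horizontal distance between candle_yellow and turntable between 0.056 and 0.076 m and z of each of candle_yellow, candle_pink_a, candle_pink_b, candle_pink_c in the frame of turntable below 0.022 m and horizontal distance between candle_pink_a and turntable between 0.056 and 0.076 m and horizontal distance between candle_pink_b and turntable between 0.056 and 0.076 m and horizontal distance between candle_pink_c and turntable between 0.056 and 0.076 m and distance of each of diffuser, carton, gift_box, soap_bowl from where it was at the start of the episode below 0.015 m); the robot touches nothing.
It fails at once if a candle is touched by the robot (more than 0.5 N) (contact force between any of the fingers, the arm and candle_yellow above 0.5 N or contact force between any of the fingers, the arm and candle_pink_a above 0.5 N or contact force between any of the fingers, the arm and candle_pink_b above 0.5 N or contact force between any of the fingers, the arm and candle_pink_c above 0.5 N).
It fails at once if a candle is lifted off the turntable or tipped (z of any of candle_yellow, candle_pink_a, candle_pink_b, candle_pink_c in the frame of turntable above 0.026 m or angle between any of candle_yellow, candle_pink_a, candle_pink_b, candle_pink_c's own z axis and vertical above 0.25 rad).
It fails at once if the turntable is flung round (faster than 3 rad/s) (angular speed of turntable above 3 rad/s).
It fails at once if another article on the table is shifted by more than 15 mm (distance of any of diffuser, carton, gift_box, soap_bowl from where it was at the start of the episode above 0.015 m).
It also fails if it takes over 67 s, if anything falls off the work surface, if the arm or the gripper's body presses on something with over 40 N, if the wrist force passes 120 N, or if a joint passes its speed limit or range.

## Working session

There is one attempt and no reset: what is moved stays moved. The work goes in short steps, Python scripts to look and compute and a shell command to move; the robot and the scene stay as the last step left them, time stands still between calls to the robot, and variables do not carry over. Pictures are saved under pics/ and viewed, at most 10 in all, crops included, and the job is handed in when it is done.

```bash
mkdir -p pics; python3 - <<'E'
from workcell import sensors, eyes, r
import cv2, numpy as np
s=sensors.read_state(); print(s['clock'],s['position'],s['ee_rot'],s['grip_width'],r.nose_length)
for n in ("scene","top"):
    c=eyes.read_camera(n); np.savez(f'{n}.npz',**c)
    cv2.imwrite(f'pics/{n}0.png',c['color'][:,:,::-1])
    print(n,c['camera_matrix'].tolist(),(-c['R'].T@c['t']).round(3),c['R'].round(3).tolist())
E
```

```text
0.0 [ 0.29016991 -0.60881657  0.2413175 ] [-1.79895424e+02  8.40870367e-03  2.54860248e+01] 0.08515216192760473 0.011
scene [[403.3250488699663, 0.0, 319.19689822688633], [0.0, 403.3250488699663, 203.32466876293506], [0.0, 0.0, 1.0]] [ 1.11  -0.416  1.089] [[0.657, 0.754, -0.012], [0.63, -0.558, -0.54], [-0.414, 0.348, -0.841]]
top [[372.73258066060197, 0.0, 317.6061439966049], [0.0, 372.73258066060197, 206.12169645001416], [0.0, 0.0, 1.0]] [ 0.398 -0.019  1.149] [[0.009, -1.0, -0.023], [-0.983, -0.005, -0.182], [0.182, 0.024, -0.983]]
```

View pics/top0.png

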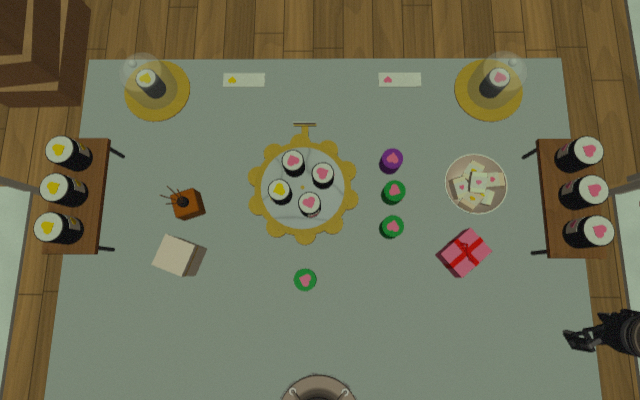

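View pics/scene0.png

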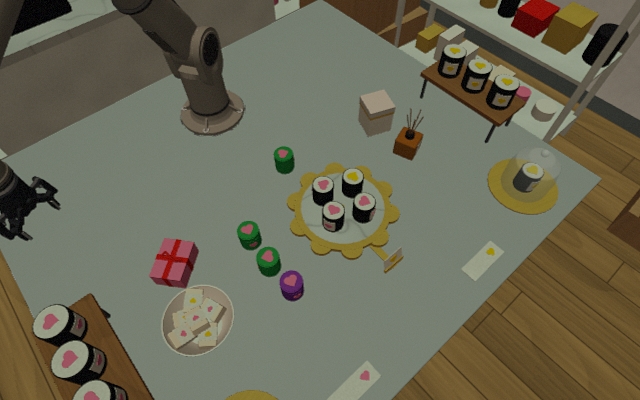

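The top view has +x up and +y left. The turntable is at about (303,188), the yellow-heart candle at (281,191) on its left, and the ticket at (305,124). It needs roughly a quarter turn clockwise. The side camera agrees.

```bash
cat > m.py <<'E'
import numpy as np, cv2
from workcell import eyes, sensors
def ray(c,uv,z):
    uv=np.atleast_2d(np.asarray(uv,float)); K=c['camera_matrix'];R=c['R'];o=-R.T@c['t']
    d=np.c_[(uv-K[[0,1],[2,2]])/K[0,0],np.ones(len(uv))]@R
    return (o+d*((z-o[2])/d[:,2])[:,None])[:,:2]
def blobs(m,lo,hi):
    n,l,st,ce=cv2.connectedComponentsWithStats(m.astype(np.uint8)); return [(i,st[i,4],ce[i]) for i in range(1,n) if lo<st[i,4]<hi],l
def measure(c):
    hsv=cv2.cvtColor(c['color'],cv2.COLOR_RGB2HSV); H,S,V=[hsv[...,i].astype(int) for i in range(3)]
    return H,S,V
E
python3 - <<'E'
from m import *
c=dict(np.load('top.npz')); H,S,V=measure(c)
roi=np.zeros(H.shape,bool); roi[118:250,240:366]=1
gold=(H>14)&(H<32)&(S>90)&(V>60)&roi
u,v=np.meshgrid(range(640),range(400))
P=ray(c,np.c_[u[gold],v[gold]],.059)
(cx,cy),rad=None or cv2.fitEllipse(P.astype(np.float32))[:2] if 0 else ((0,0),0)
# lids: white discs + hearts
lid=(((V>165)&(S<60)))&roi
b,l=blobs(lid,60,800)
for i,a,ce in b: print('lid',a,ce,ray(c,ce,.134))
y=(H>20)&(H<35)&(S>120)&(V>150)&roi; b,_=blobs(y,8,300); print('yel',[(a,ce,ray(c,ce,.134)) for i,a,ce in b])
p=((H>160)|(H<6))&(S>70)&(V>130)&roi; b,_=blobs(p,8,300); print('pink',[(a,ce,ray(c,ce,.134)) for i,a,ce in b])
# gold outer fit: enclosing circle
cnt=P[(np.hypot(*(P-P.mean(0)).T)>.1)]
(ctr),rr=cv2.minEnclosingCircle(cnt[(cnt[:,0]<cnt[:,0].max()-.06)].astype(np.float32)); print('encl',ctr,rr)
cv2.imwrite('pics/crop1.png',cv2.resize(c['color'][115:255,235:375,::-1],None,fx=4,fy=4,interpolation=cv2.INTER_CUBIC))
for nm,uv in [('diff',(182,202)),('green front',(305,280)),('g1',(393,191))]: print(nm,ray(c,uv,.07))
E
```

```text
lid 68 [295.64705882 158.27941176] [[0.72399391 0.06959892]]
yel [(np.int32(93), array([279.03225806, 188.95698925]), array([[0.63437241, 0.11441907]]))]
pink [(np.int32(87), array([292.37931034, 160.33333333]), array([[0.71789869, 0.07877242]])), (np.int32(86), array([321.6744186 , 172.59302326]), array([[ 0.68214307, -0.00469511]])), (np.int32(91), array([308.56043956, 201.7032967 ]), array([[0.59838513, 0.03112044]]))]
encl (0.6575978398323059, 0.05478477105498314) 0.1713976114988327
diff [[0.60824602 0.41136703]]
green front [[0.384044   0.04128318]]
g1 [[ 0.64444125 -0.21488208]]
```

View pics/crop1.png

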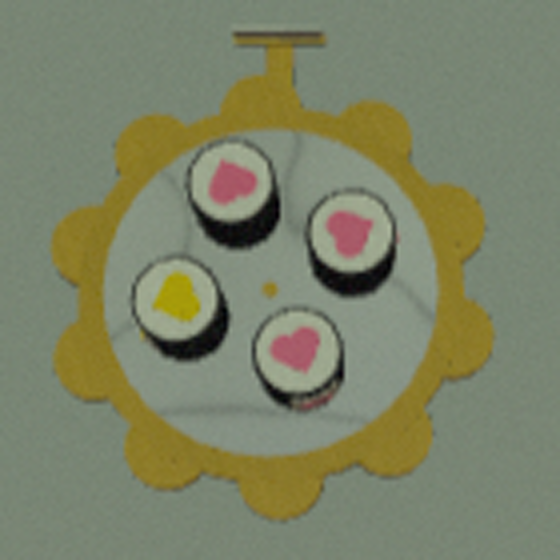

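The crop shows the axis as a gold dot at (302,187.5) and the ticket at (305,123.5), and the lobes are clearly visible. Next I'll compute the lobe phase and the angle to turn.

```bash
cat >> m.py <<'E'
CT=np.array([.658,.055])
def angles(c,z=.059):
    H,S,V=measure(c); u,v=np.meshgrid(range(640),range(400))
    P=ray(c,np.c_[u.ravel(),v.ravel()],z)-CT; r=np.hypot(*P.T); a=np.arctan2(P[:,1],P[:,0])
    gold=((H>14)&(H<32)&(S>90)&(V>60)).ravel()
    m=gold&(r>.152)&(r<.172)&(abs(a)>.3)
    ph=np.degrees(np.angle(np.exp(10j*a[m]).sum()))/10
    L=ray(c,np.c_[u.ravel(),v.ravel()],.134)-CT
    y=((H>20)&(H<35)&(S>120)&(V>150)).ravel()&(np.hypot(*L.T)<.085)
    p=L[y].mean(0) if y.sum() else np.array([np.nan]*2)
    return ph,p,np.degrees(np.arctan2(p[1],p[0])),y.sum()
E
python3 - <<'E'
from m import *
c=dict(np.load('top.npz'))
print('dot',ray(c,(302.25,187.5),.06))
t=ray(c,[(304.9,122.8),(304.9,124.5)],.06)-CT; print('ticket',t,np.degrees(np.arctan2(t[:,1],t[:,0])),np.hypot(*t.T))
e=ray(c,[(293.7,123.8),(316.2,124.5)],.055); d=e[0]-e[1]; print('ticket width dir',np.degrees(np.arctan2(d[1],d[0]))-90,np.hypot(*d))
ph,p,a,n=angles(c); print('lobe phase',ph,'yellow',p,a,n)
s=dict(np.load('scene.npz')); t=ray(s,[(393,250)],.055)-CT; print('scene ticket',t)
for k in (198,234): pass
print('notches',[(round((ph+18+36*i)%360,1)) for i in range(10)])
E
```

```text
dot [[0.65635039 0.05436394]]
ticket [[ 0.20449537 -0.00537799]
 [ 0.19890303 -0.00546552]] [-1.50646528 -1.5739955 ] [0.20456607 0.1989781 ]
ticket width dir -1.900757814946573 0.07026028454211554
lobe phase 3.8847903638798655 yellow [-0.0236149   0.05942171] 111.67346446398514 93
scene ticket [[0.20009342 0.00860258]]
notches [np.float64(21.9), np.float64(57.9), np.float64(93.9), np.float64(129.9), np.float64(165.9), np.float64(201.9), np.float64(237.9), np.float64(273.9), np.float64(309.9), np.float64(345.9)]
```

```bash
python3 -m creep '[{"delta_pos":[0.028,0.052,0],"yaw":3},{"delta_pos":[0.028,0.052,0],"yaw":3},{"delta_pos":[0.028,0.052,0],"yaw":3},{"delta_pos":[0.028,0.052,0],"yaw":3},{"delta_pos":[0.028,0.052,0],"yaw":3}]' 255 20
python3 -m creep '[{"delta_pos":[0.028,0.052,0],"yaw":4},{"delta_pos":[0.028,0.052,0],"yaw":4},{"delta_pos":[0.028,0.052,0],"yaw":4},{"delta_pos":[0.028,0.052,0],"yaw":3},{"delta_pos":[0.028,0.052,0],"yaw":2}]'
```

```text
clock: 0.72
position: [0.4309, -0.3475, 0.2421]
ee_rot: [-180.0, 0.0, 40.6]
wrist_force: [0.7, -0.5, -0.3]
grip_width: -0.0001
grip_force: 0.0
clock: 1.35
position: [0.5709, -0.0878, 0.2421]
ee_rot: [-180.0, 0.0, 57.5]
wrist_force: [0.4, -0.3, -0.7]
grip_width: -0.0
grip_force: 0.0
```

```bash
python3 -m creep '[{"delta_pos":[0,0.001,-0.04],"yaw":0},{"delta_pos":[0,0,-0.04],"yaw":0},{"delta_pos":[-0.001,0,-0.04],"yaw":0},{"delta_pos":[0,0,-0.02],"yaw":0},{"delta_pos":[0,0,0],"yaw":0}]'
python3 - <<'E'
from m import *
out=[]
for n,(y0,x0) in (("top",(110,220)),("scene",(120,220))):
    c=eyes.read_camera(n); out.append(cv2.resize(c['color'][y0:y0+150,x0:x0+190,::-1],None,fx=3,fy=3,interpolation=cv2.INTER_CUBIC)[:, :395] if 0 else cv2.resize(c['color'][y0:y0+150,x0:x0+190,::-1],(400,316),interpolation=cv2.INTER_CUBIC))
cv2.imwrite('pics/h1.png',np.hstack(out)); print(sensors.read_state()['position'])
E
```

```text
clock: 1.98
position: [0.5679, -0.0882, 0.1005]
ee_rot: [-179.8, 0.1, 57.5]
wrist_force: [-0.6, -0.2, 0.4]
grip_width: 0.0001
grip_force: 0.0
[ 0.56979881 -0.08835004  0.10281333]
```

View pics/h1.png

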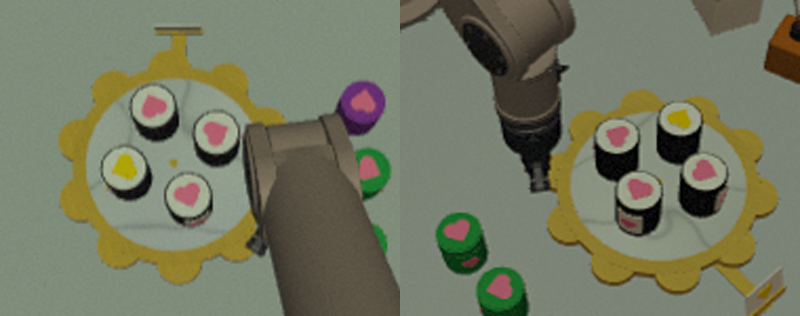

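The side view shows the shut fingers, at (540,185) in the mosaic, hanging over the notch at the robot's side, clear of the candles. I'll go down into the notch.

```bash
python3 -m creep '[{"delta_pos":[0,0,-0.012],"yaw":0},{"delta_pos":[0,0,-0.012],"yaw":0},{"delta_pos":[0,0,-0.012],"yaw":0},{"delta_pos":[0,0,-0.012],"yaw":0},{"delta_pos":[0,0,0],"yaw":0}]'
python3 - <<'E'
from m import *
c=eyes.read_camera("scene"); 
cv2.imwrite('pics/h2.png',cv2.resize(c['color'][120:280,220:420,::-1],None,fx=3,fy=3,interpolation=cv2.INTER_CUBIC))
a=108
for a in range(234,120,-4):pass
E
```

```text
clock: 2.7
position: [0.5685, -0.0882, 0.053]
ee_rot: [-179.9, 0.1, 57.5]
wrist_force: [-0.9, -0.1, 1.3]
grip_width: 0.0002
grip_force: 0.0
```

View pics/h2.png

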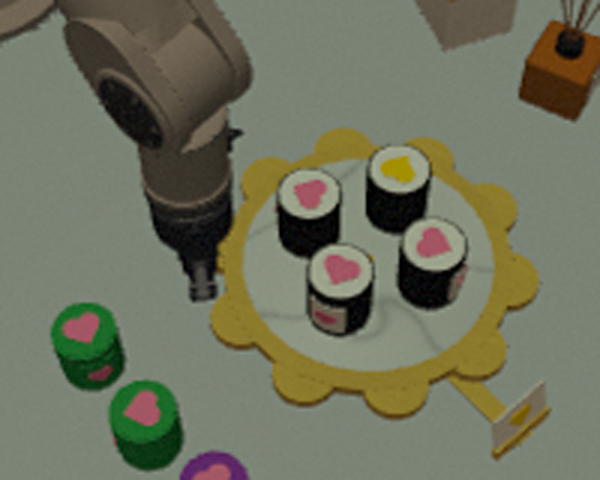

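The fingertips are down in the notch at (203,290) in the crop, between two lobes and touching nothing. Now I'll work out the arc steps.

```bash
python3 - <<'E'
from m import *
a=np.radians([236]+list(np.arange(232,127,-4))); r=np.r_[.164,np.full(len(a)-1,.161)]
P=CT+np.c_[r*np.cos(a),r*np.sin(a)]; q=np.vstack([[.5698,-.0878],P])
for i in range(0,len(P),5): print(np.diff(q,axis=0)[i:i+5].round(4).tolist(), 'end',P[min(i+4,len(P)-1)].round(4), np.degrees(a[min(i+4,len(P)-1)]))
E
```

```text
[[-0.0035, 0.0068], [-0.0074, 0.0091], [-0.0086, 0.0072], [-0.0081, 0.0078], [-0.0075, 0.0084]] end [ 0.5347 -0.0485] 220.0
[[-0.0069, 0.0089], [-0.0063, 0.0093], [-0.0056, 0.0097], [-0.0049, 0.0101], [-0.0042, 0.0104]] end [ 5.067e-01 -1.000e-04] 200.0
[[-0.0035, 0.0107], [-0.0027, 0.0109], [-0.002, 0.0111], [-0.0012, 0.0112], [-0.0004, 0.0112]] end [0.497 0.055] 180.0
[[0.0004, 0.0112], [0.0012, 0.0112], [0.002, 0.0111], [0.0027, 0.0109], [0.0035, 0.0107]] end [0.5067 0.1101] 160.0
[[0.0042, 0.0104], [0.0049, 0.0101], [0.0056, 0.0097], [0.0063, 0.0093], [0.0069, 0.0089]] end [0.5347 0.1585] 140.0
[[0.0075, 0.0084], [0.0081, 0.0078], [0.0086, 0.0072]] end [0.5589 0.1819] 128.0
```

```bash
python3 -m creep '[{"delta_pos":[-0.0035,0.007,0],"yaw":-2},{"delta_pos":[-0.0075,0.009,0],"yaw":-4},{"delta_pos":[-0.0085,0.007,0],"yaw":-4},{"delta_pos":[-0.008,0.008,0],"yaw":-4},{"delta_pos":[-0.0075,0.0085,0],"yaw":-4}]'
python3 - <<'E'
from m import *
print(angles(eyes.read_camera("top")))
s=sensors.read_state(); print(s['position'],s['wrist_force'])
E
```

```text
clock: 3.38
position: [0.5342, -0.0495, 0.0547]
ee_rot: [180.0, 0.0, 39.3]
wrist_force: [-0.9, -1.5, -0.1]
grip_width: -0.0003
grip_force: 0.9
(np.float64(-12.211444260230245), array([-0.00567012,  0.0637285 ]), np.float64(95.08439619383152), np.int64(95))
[ 0.53322006 -0.0478045   0.05461164] [-1.26748123  1.62036588 -0.55784974]
```

It's working: the yellow candle has gone from 111.7° to 95.1° with low force.

```bash
python3 -m creep '[{"delta_pos":[-0.007,0.009,0],"yaw":-4},{"delta_pos":[-0.0063,0.0093,0],"yaw":-4},{"delta_pos":[-0.0056,0.0097,0],"yaw":-4},{"delta_pos":[-0.005,0.010,0],"yaw":-4},{"delta_pos":[-0.004,0.0105,0],"yaw":-4}]'
python3 -m creep '[{"delta_pos":[-0.0035,0.0107,0],"yaw":-4},{"delta_pos":[-0.0027,0.011,0],"yaw":-4},{"delta_pos":[-0.002,0.011,0],"yaw":-4},{"delta_pos":[-0.0012,0.0112,0],"yaw":-4},{"delta_pos":[-0.0004,0.0112,0],"yaw":-4}]'
python3 - <<'E'
from m import *
print(angles(eyes.read_camera("top")))
s=sensors.read_state(); print(s['position'],s['ee_rot'],s['wrist_force'])
E
```

```text
clock: 4.05
position: [0.5071, -0.0004, 0.0548]
ee_rot: [180.0, -0.1, 19.4]
wrist_force: [-0.1, -0.8, -0.8]
grip_width: -0.0
grip_force: 0.5
clock: 4.68
position: [0.4974, 0.0549, 0.0548]
ee_rot: [-180.0, -0.1, -0.6]
wrist_force: [0.3, -0.7, 0.3]
grip_width: 0.0
grip_force: 0.4
(np.float64(-16.613369817262416), array([0.03726115, 0.05281075]), np.float64(54.794742989347384), np.int64(92))
[0.49735938 0.05691505 0.05477503] [-1.79928961e+02 -6.89301517e-02 -6.31880628e-01] [0.50551063 1.04161887 0.48592932]
```

```bash
python3 -m creep '[{"delta_pos":[0.0004,0.0112,0],"yaw":-4},{"delta_pos":[0.0012,0.0112,0],"yaw":-4},{"delta_pos":[0.002,0.011,0],"yaw":-4},{"delta_pos":[0.0027,0.011,0],"yaw":-4},{"delta_pos":[0.0035,0.0107,0],"yaw":-4}]'
python3 -m creep '[{"delta_pos":[0.0042,0.0104,0],"yaw":-4},{"delta_pos":[0.005,0.010,0],"yaw":-4},{"delta_pos":[0.0056,0.0097,0],"yaw":-4},{"delta_pos":[0.0063,0.0093,0],"yaw":-4},{"delta_pos":[0.007,0.009,0],"yaw":-4}]'
python3 -m creep '[{"delta_pos":[0.0075,0.0085,0],"yaw":-4},{"delta_pos":[0.008,0.008,0],"yaw":-4},{"delta_pos":[0.0043,0.0036,0],"yaw":-2},{"delta_pos":[0,0,0],"yaw":0}]'
python3 - <<'E'
from m import *
c=eyes.read_camera("top"); print(angles(c))
s=sensors.read_state(); print(s['position'],s['ee_rot'],s['wrist_force'])
cv2.imwrite('pics/h3.png',cv2.resize(c['color'][110:270,200:400,::-1],None,fx=3,fy=3,interpolation=cv2.INTER_CUBIC))
E
```

```text
clock: 5.35
position: [0.5069, 0.1098, 0.0546]
ee_rot: [180.0, -0.0, -20.5]
wrist_force: [-1.0, -0.4, -0.3]
grip_width: -0.0
grip_force: 0.4
clock: 5.98
position: [0.5349, 0.1582, 0.0545]
ee_rot: [180.0, 0.0, -40.5]
wrist_force: [-1.4, -0.4, -0.2]
grip_width: -0.0001
grip_force: 0.4
clock: 6.48
position: [0.5549, 0.1786, 0.0544]
ee_rot: [-180.0, -0.0, -50.4]
wrist_force: [0.2, -0.2, -1.1]
grip_width: 0.0
grip_force: 0.0
(np.float64(4.988985242348939), array([0.06483214, 0.00569021]), np.float64(5.015899654874026), np.int64(91))
[0.55455243 0.1782147  0.05436802] [-1.79990569e+02 -7.26239406e-03 -5.04289487e+01] [ 0.31107798  1.14221634 -0.35047654]
```

View pics/h3.png

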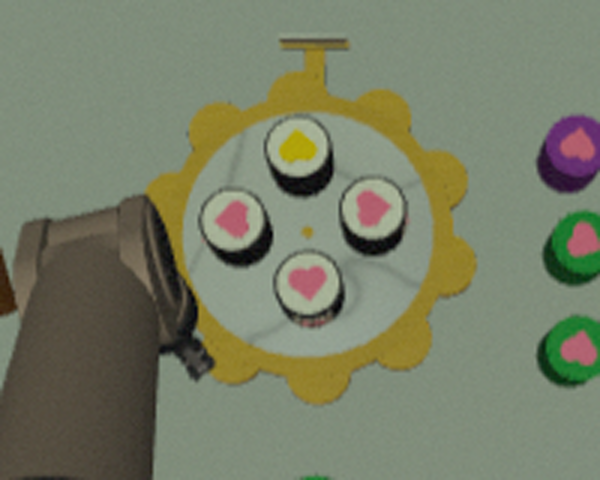

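The yellow candle is at (298,150) in the crop, about 6.5° short of the ticket line. One last nudge.

```bash
python3 -m creep '[{"delta_pos":[0.005,0.004,0],"yaw":-2},{"delta_pos":[0.005,0.004,0],"yaw":-2},{"delta_pos":[0.0045,0.003,0],"yaw":-2},{"delta_pos":[0,0,0],"yaw":0}]'
python3 - <<'E'
from m import *
c=eyes.read_camera("top"); print(angles(c))
s=sensors.read_state(); print(s['position'],s['ee_rot'],s['wrist_force'])
E
```

```text
clock: 7.02
position: [0.5696, 0.19, 0.0544]
ee_rot: [-179.9, -0.0, -56.5]
wrist_force: [-0.1, 1.8, 1.1]
grip_width: -0.0
grip_force: 0.0
(np.float64(-1.1574570502768697), array([ 0.06148262, -0.00214994]), np.float64(-2.0027165362449435), np.int64(97))
[0.56937513 0.1897381  0.05435807] [-1.79962488e+02 -1.66266979e-02 -5.64884914e+01] [-0.29054916  0.08503622 -0.8360433 ]
```

Now at about -2° against the ticket's -1.6°. I'll back off slightly, then outward and up.

```bash
python3 -m creep '[{"delta_pos":[-0.0025,-0.001,0],"yaw":0},{"delta_pos":[-0.006,0.008,0],"yaw":0},{"delta_pos":[-0.006,0.009,0],"yaw":0},{"delta_pos":[-0.006,0.009,0.01],"yaw":0},{"delta_pos":[0,0,0.03],"yaw":0}]'
python3 -m creep '[{"delta_pos":[0,0,0.05],"yaw":0},{"delta_pos":[0,0,0.05],"yaw":0},{"delta_pos":[0,0,0.05],"yaw":0},{"delta_pos":[-0.02,0,0.03],"yaw":0},{"delta_pos":[0,0,0],"yaw":0}]'
python3 - <<'E'
from m import *
c=eyes.read_camera("top"); print(angles(c))
s=sensors.read_state(); print(s['position'],s['wrist_force'])
d=eyes.read_camera("scene")
cv2.imwrite('pics/h4.png',np.vstack([cv2.resize(x['color'][90:290,120:520,::-1],None,fx=1.5,fy=1.5) for x in (c,d)]))
E
```

```text
clock: 7.7
position: [0.5464, 0.216, 0.0939]
ee_rot: [179.8, 0.1, -56.4]
wrist_force: [0.8, 0.1, -0.3]
grip_width: 0.0002
grip_force: 0.0
clock: 8.32
position: [0.5285, 0.2157, 0.2775]
ee_rot: [-179.7, 0.0, -56.4]
wrist_force: [-0.3, 0.6, -0.6]
grip_width: 0.0002
grip_force: 0.0
(np.float64(-1.276715595600652), array([ 0.0625251 , -0.00205736]), np.float64(-1.8846099163909853), np.int64(94))
[0.52817404 0.2153541  0.27564474] [ 0.29160216  0.05245512 -0.87529413]
```

View pics/h4.png

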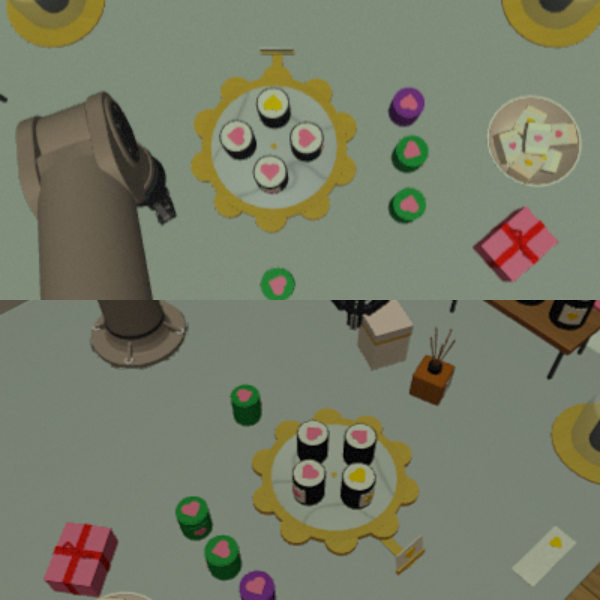

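The yellow candle, at (274,106) in the upper view, stands behind its ticket at (277,50). The hand is clear and the other articles are where they were, so I'm handing in.

```bash
python3 -c "
from workcell import workorder
print(workorder.hand_in())"
```

```text
the job is handed in; nothing more can be done
None
```

The yellow-heart candle now stands at the front behind its ticket, about 0.3° off the ticket line by the last camera reading. The hand is clear, no candle was touched, and the job is handed in; the hand-in reported no verdict.

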